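Fold down the counted tags on a stock rail

ROBOT

A 6-joint arm with a two-finger parallel gripper is mounted at the origin on the work surface. World frame = base frame: x ahead of the robot, y to its left, z up, the work surface at z = 0. Lengths are in m, angles in rad, forces in N, time in s.
With the tool pointing down it reaches from about 0.35 to 0.85 m from the base axis. Payload 8.1 kg.
Tool frame: the origin (TCP) lies on the centre line of the jaws, within the pads' length; the fingertips stand robot.tip_extent ahead of it and the grasp point (between the pads) lies 11 mm behind it (robot.tip_extent is the distance from the TCP to the fingertips, in m); y points along the fingers, z is the direction in which the jaws open and shut, and the axes are right-handed (so a half turn about y gives the same grasp; the last joint's range is limited). The gripper opens to 93 mm and grips with 3 to 60 N. Pads are 15 mm wide; open, the fingers measure 128 mm over their backs; the gripper's body (75 mm by 188 mm) begins 65 mm behind the grasp point.
Start: joints at [1.059, 0.13, 1.488, -0, 1.523, -0.085], TCP at [0.248, 0.546, 0.227] pointing down, gripper open.
Joint ranges: [-2.96, 2.96], [-0.89, 2.26], [0.02, 2.5], [-1.34, 4.48], [0, 2.73], [-2.66, 2.66]. Speed limits (rad/s): [2.39, 2.39, 2.79, 3.14, 3.14, 3.14].

INTERFACE

Orientations are given as a rotation vector (axis times angle).
In Python, from plant import monitor, optics, robot gives the robot as it stands.
- The arm moves only by the shell command python3 -m inch 'ROWS' [OPENING] [FORCE]. ROWS is JSON, a list that holds one entry, the list of rows, each a list of 6 numbers: the shift along the tool's x, y, z in mm, then the turn, a rotation vector about the tool's x, y, z in rad. A call has 1 to 8 rows; each row shifts and turns the commanded pose from where the row before left it, along the tool's axes as they then stand; what a row does not reach is not made up. A row lasts 1/8 s, in which the tool goes at most 62.5 mm and 10.7 degrees, less where a joint would pass 70% of its speed; a pose out of reach is approached as far as the arm can. A call is refused whole if a number of a shift passes 62.5 or a number of a turn 0.188, either way. A call with a gripper value outside its range is refused whole. OPENING is the finger opening in mm, from 0 to 93, set as the call begins (- or left out, the last holds). The fingers move at their own pace and stop on an object; FORCE is the grip in N (left out, the last holds). Time passes only in rows, so rows that do not move let the fingers close. It gives the time, the measured TCP pose, the force and the opening at its end, in the units of the state.
- monitor.read_state(): the state, without advancing time (a new reading comes with each control period).
- optics.read_camera(name): name is "scene" or "top"; returns a dict with "image" (400x640x3 uint8, blue, green, red), "fx", "fy", "cx", "cy" (pixels), "k1" (the pictures are not rectified: a ray, as slopes to the right and down, at radius r is drawn at 1 + k1 r^2 times it, then the intrinsics apply), "rvec" (rotation vector, rad) and "tvec" (3), from world to camera coordinates, as OpenCV has them. Camera axes: x right, y down, z forward; pixel columns grow to the right and rows downward; lengths in m; the calibration is good to about 2 mm. A picture is of the moment at which its call begins. There is no depth.
- robot.close_job(): hands the job in, once; it reports no verdict.
The state is a dict: "t": time; "q": joint angles; "dq": joint speeds; "joint_torque": joint torques, N m; "tool_pos": TCP position; "orientation": TCP orientation; "force": force on the tool from outside, world axes, zero at the start; "wrist_torque": the same for the moment, N m; "opening": finger opening in m.
Only numpy, scipy, OpenCV 4.12 (cv2) and the standard library are available. Lean on these libraries where they do the work, as an engineer would, in place of code of your own. Each camera call takes 0.05 s, during which the arm holds its last target.

TASK

The four short tags on the stock rail have been counted: with closed fingertips, trace the row from the short tag farthest from the long one towards the long one, close above the rail, folding each short tag well over (nearly flat) in turn, and leave the long tag standing. Do it gently, without leaning hard on the rail, shoving it or lifting it, leave the things around it where they are, and finish clear of everything.

Things in the scene. Friction and masses are not known exactly. Their poses are not given: they have to be found in the camera images.
- rail: Loose length of grey slotted angle lying on the table, 320 mm long (x), 80 mm wide (y), about 1.3 kg. Origin: centre of its underside, z up. Base plate 6 mm thick; along its +y edge (inner face at y = +36 mm) stands a slotted flange, top 28 mm above the table. On its centre line (y = 0) five white tags are hinged: four short, and one long near the +x end
- row_first (a point): Hinge centre of the first short tag, at rail x = -100, y = 0, z = 12 mm. All hinges are barrels 10 mm across, axis along the rail's y. Short tags stand every 50 mm from here towards +x; each is a plate 36 mm wide (y), 3 mm thick, reaching 40 mm beyond its hinge. Tags fold only towards the rail's +x and stay as left (hinge friction, about 0.4 N at the tip); folded flat, a tag lies 20 mm above the table
- row_last (a point): Hinge centre of the fourth short tag, at rail x = +50, y = 0, z = 12 mm
- long_hinge (a point): Hinge centre of the long tag, at rail x = +130, y = 0, z = 12 mm; same plate, but reaching 65 mm beyond its hinge
- tag0 (a joint): Short tag 0 (the first of the row, farthest from the long tag; hinge at rail x = -100 mm): lean from upright towards the rail's +x, rad; starts at 0 to 0.4, 1.45 lies flat
- tag1 (a joint): Short tag 1 (second; hinge at rail x = -50 mm): lean from upright towards the rail's +x, rad; starts at 0 to 0.4, 1.45 lies flat
- tag2 (a joint): Short tag 2 (third; hinge at rail x = 0 mm): lean from upright towards the rail's +x, rad; starts at 0 to 0.4, 1.45 lies flat
- tag3 (a joint): Short tag 3 (fourth, nearest the long tag; hinge at rail x = 50 mm): lean from upright towards the rail's +x, rad; starts at 0 to 0.4, 1.45 lies flat
- tag_long (a joint): Long tag: lean from upright towards the rail's +x, rad; starts at 0 to 0.2, to be left standing
- ubolt: Bystander: brass U-bolt lying flat, 48 x 68 mm, 8 mm thick; origin on the surface under it
- carton: Bystander: small brown box 60 x 45 x 38 mm high
- jar: Bystander: squat amber jar, 52 mm across, 50 mm high
- discs: Bystander: stack of reddish-brown discs, 60 mm across, 24 mm high
- screwdriver: Bystander: screwdriver lying on the table, well clear of the rail
- wrench: Bystander: steel wrench lying on the table, well clear of the rail
- spool: Bystander: wooden spool, 64 mm across, 50 mm high, well clear of the rail

How it is judged:
By the outcome, as a careful person would: the job done as asked, in the order asked, and still so for the second after the job is handed in, with the robot touching nothing.
It also fails if it takes over 38 s, if anything falls off the work surface, if the arm or the gripper's body presses on something with over 40 N, if the wrist force passes 120 N, or if a joint passes its speed limit or range.

## Working session

There is one attempt and no reset: what is moved stays moved. The work goes in short steps, Python scripts to look and compute and a shell command to move; the robot and the scene stay as the last step left them, time stands still between calls to the robot, and variables do not carry over. Pictures are saved under pics/ and viewed, and the job is handed in when it is done.

```bash
ls; mkdir -p pics; python3 - <<'E'
from plant import monitor, optics, robot
import cv2
print(monitor.read_state()); print(robot.tip_extent)
for n in("scene","top"):
    d=optics.read_camera(n); cv2.imwrite(f"pics/{n}0.png",d["image"]); print({k:v for k,v in d.items() if k!="image"})
E
```

```text
pics
{'t': 0.0, 'q': array([ 1.05862170e+00,  1.31135810e-01,  1.48927168e+00, -3.74631532e-05,
        1.52300335e+00, -8.54459986e-02]), 'dq': array([-0.00065064,  0.00014427,  0.00070349, -0.00015565, -0.00035322,
        0.00091946]), 'joint_torque': array([ 2.80134926e-03, -5.59830165e+01, -4.91763282e+01,  7.69292051e-02,
        3.54318973e-02, -2.23651632e-04]), 'tool_pos': array([0.24808172, 0.54570179, 0.22560676]), 'orientation': array([-1.54651512,  0.33516515, -0.33437547]), 'force': array([ 0.0009755 , -0.00299482, -0.59256544]), 'wrist_torque': array([ 0.01635995, -0.04236939,  0.01400554]), 'opening': 0.09296183753086183}
0.008
{'fx': 403.03693032919733, 'fy': 403.03693032919733, 'cx': 328.04571219730457, 'cy': 204.40045999788123, 'k1': -0.003780592372412333, 'rvec': array([ 2.29975085,  1.07052319, -0.34419769]), 'tvec': array([-0.38845163, -0.31578445,  1.33135622])}
{'fx': 440.24525721042517, 'fy': 440.24525721042517, 'cx': 314.94587944334177, 'cy': 196.22372762736464, 'k1': 0.032567062853537505, 'rvec': array([ 2.14594931, -2.13179982,  0.15848273]), 'tvec': array([-0.00283009,  0.5887612 ,  1.28391256])}
```

View pics/scene0.png

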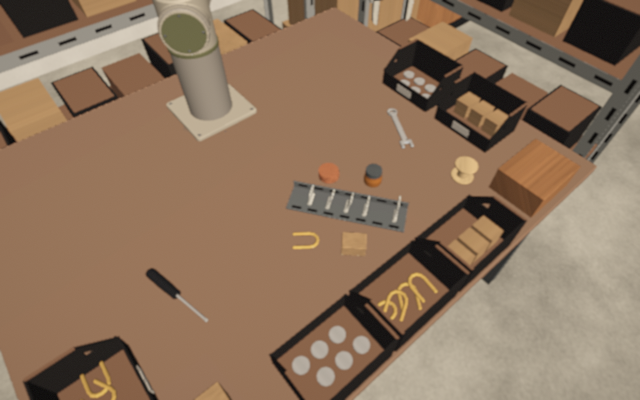

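View pics/top0.png

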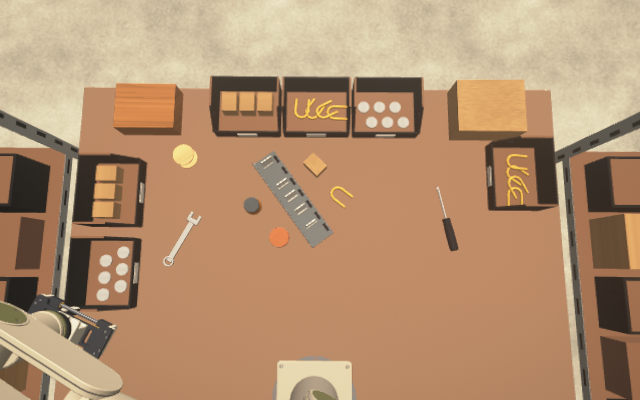

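The scene view shows the rail at about (348,206) with its long tag at (398,208). In the top view the rail runs from (262,158) at the long-tag end to (322,240). I'll zoom in on it.

```bash
python3 - <<'E'
import cv2
a=cv2.imread("pics/top0.png")[140:260,220:370]; cv2.imwrite("pics/top0z.png",cv2.resize(a,None,fx=5,fy=5,interpolation=cv2.INTER_CUBIC))
a=cv2.imread("pics/scene0.png")[150:260,280:420]; cv2.imwrite("pics/scene0z.png",cv2.resize(a,None,fx=5,fy=5,interpolation=cv2.INTER_CUBIC))
E
```

```text
(no output)
```

View pics/top0z.png

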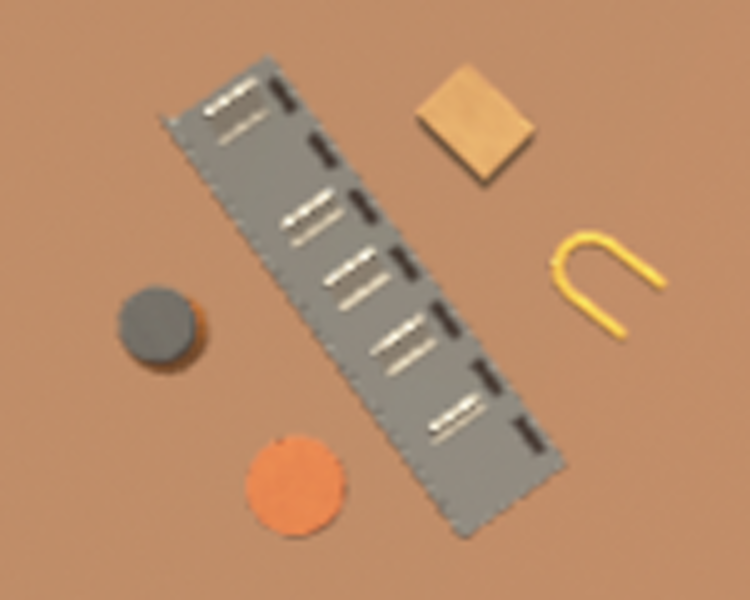

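View pics/scene0z.png

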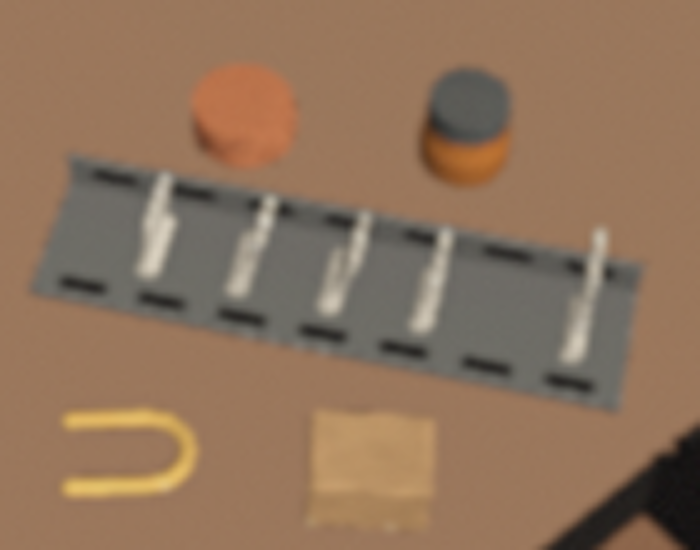

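```bash
cat > h.py <<'E'
import numpy as np, cv2
from plant import optics
def ray(d,u,v):
    s=np.array([(u-d["cx"])/d["fx"],(v-d["cy"])/d["fy"]]); x=s.copy()
    for _ in range(20): x=s/(1+d["k1"]*(x@x))
    R,_=cv2.Rodrigues(d["rvec"]); return -R.T@d["tvec"], R.T@np.array([x[0],x[1],1.])
def onz(d,u,v,z):
    c,r=ray(d,u,v); return c+r*(z-c[2])/r[2]
def proj(d,P):
    R,_=cv2.Rodrigues(d["rvec"]); p=R@np.asarray(P,float)+d["tvec"]; x=p[:2]/p[2]; x=x*(1+d["k1"]*(x@x))
    return x[0]*d["fx"]+d["cx"],x[1]*d["fy"]+d["cy"]
E
python3 - <<'E'
from h import *
T=optics.read_camera("top"); S=optics.read_camera("scene")
def z5(u,v,o): return u/5+o[0]-.4, v/5+o[1]-.4
to=(220,140); so=(280,150)
print("top -y corners +x,-x", [onz(T,*z5(*p,to),.006)[:2].round(4) for p in [(267,58),(566,465)]])
print("top flange-side  (-x bottom)", onz(T,*z5(465,537,to),.028)[:2].round(4), onz(T,*z5(165,118,to),.028)[:2].round(4))
print("scene -y corners -x,+x",[onz(S,*z5(*p,so),.006)[:2].round(4) for p in [(32,291),(617,410)]])
print("scene flange top -x,+x",[onz(S,*z5(*p,so),.028)[:2].round(4) for p in [(70,155),(642,262)]])
H=[onz(T,*z5(*p,to),.016)[:2] for p in [(457,423),(411,357),(366,291),(318,226),(244,127)]]
print("hinges top z16",np.round(H,4))
print("scene discs",onz(S,*z5(245,90,so),.024)[:2],"top",onz(T,*z5(295,486,to),.024)[:2])
print("jar",onz(T,*z5(157,324,to),.05)[:2], "carton",onz(T,*z5(475,123,to),.038)[:2])
# grey mask
hsv=cv2.cvtColor(T["image"],cv2.COLOR_BGR2HSV)[140:260,220:370]
m=((hsv[...,1]<60)).astype(np.uint8)*255
m=cv2.morphologyEx(m,cv2.MORPH_CLOSE,np.ones((7,7)))
cs,_=cv2.findContours(m,0,2); c=max(cs,key=cv2.contourArea); r=cv2.minAreaRect(c); b=cv2.boxPoints(r)+[220,140]
print(r); 
for p in b: print(p, onz(T,*p,.006)[:2].round(4),onz(T,*p,.028)[:2].round(4))
E
```

```text
top -y corners +x,-x [array([0.738 , 0.1348]), array([ 0.4822, -0.0543])]
top flange-side  (-x bottom) [0.437  0.0071] [0.6937 0.1948]
scene -y corners -x,+x [array([ 0.4891, -0.0532]), array([0.7443, 0.1332])]
scene flange top -x,+x [array([0.4417, 0.0102]), array([0.6957, 0.1987])]
hinges top z16 [[0.5067 0.0127]
 [0.5471 0.0413]
 [0.588  0.0695]
 [0.6285 0.0999]
 [0.691  0.1472]]
scene discs [0.46431327 0.11785349] top [0.46718464 0.11026828]
jar [0.56202779 0.19270073] carton [0.68937775 0.00287028]
((72.68575286865234, 58.206443786621094), (101.84768676757812, 25.224245071411133), 54.360191345214844)
[252.76322556 164.16976547] [0.6956 0.1976] [0.6906 0.1942]
[273.2628746  149.47190475] [0.7436 0.1341] [0.7378 0.1318]
[332.60827637 232.24311829] [ 0.4833 -0.0537] [ 0.4817 -0.0529]
[312.10862732 246.940979  ] [0.4381 0.0089] [0.4372 0.0086]
```

```bash
cat > plan.py <<'E'
import sys
from h import *
from plant import monitor
from scipy.spatial.transform import Rotation as R
O=np.array([.5895,.071]); th=np.radians(36.4); c,s=np.cos(th),np.sin(th)
def rel():
    st=monitor.read_state(); r=R.from_rotvec(st["orientation"]); M=r.as_matrix(); p=st["tool_pos"]
    d=p[:2]-O; rx=d@[c,s]; ry=d@[-s,c]
    print("t",round(st["t"],3),"rail xy mm",(rx*1e3).round(1),(ry*1e3).round(1),"tip z",round((p[2]-.008)*1e3,1),"open",round(st["opening"]*1e3,1),"F",st["force"].round(2))
    print("tool axes(cols)\n",M.round(4)); return p,r
def goal(rx,ry,tipz,sg):
    p,r=rel(); zc=sg*np.array([-s,c,0]); yc=np.array([0,0,-1.]); xc=np.cross(yc,zc)
    G=R.from_matrix(np.column_stack([xc,yc,zc])); t=np.array([O[0]+c*rx-s*ry,O[1]+s*rx+c*ry,tipz+.008])
    print("shift tool mm",(r.inv().apply(t-p)*1e3).round(1),"turn",(r.inv()*G).as_rotvec().round(4),"shift in goal axes",(G.inv().apply(t-p)*1e3).round(1))
if __name__=="__main__":
    a=[float(v) for v in sys.argv[1:]]; goal(a[0],a[1],a[2],a[3])
E
python3 plan.py -.135 0 .15 1; python3 plan.py -.135 0 .15 -1
```

```text
t 0.2 rail xy mm 7.1 584.8 tip z 218.0 open 92.7 F [ 0.74 -0.13  0.29]
tool axes(cols)
 [[ 9.103e-01 -6.000e-04  4.140e-01]
 [-4.140e-01 -1.000e-03  9.103e-01]
 [-1.000e-04 -1.000e+00 -1.100e-03]]
shift tool mm [ 441.5   68.4 -408.8] turn [ 1.0000e-03 -1.0621e+00 -7.0000e-04] shift in goal axes [-142.1   68.  -584.8]
t 0.2 rail xy mm 7.1 584.8 tip z 218.0 open 92.7 F [ 0.74 -0.13  0.29]
tool axes(cols)
 [[ 9.103e-01 -6.000e-04  4.140e-01]
 [-4.140e-01 -1.000e-03  9.103e-01]
 [-1.000e-04 -1.000e+00 -1.100e-03]]
shift tool mm [ 441.5   68.4 -408.8] turn [8.0000e-04 2.0795e+00 1.1000e-03] shift in goal axes [142.1  68.  584.8]
```

```bash
python3 -m inch '[[[37,0,-34,0,0,0],[37,0,-34,0,0,0],[37,0,-34,0,0,0],[37,0,-34,0,0,0],[37,0,-34,0,0,0],[37,0,-34,0,0,0]]]' 0 10; python3 plan.py -.135 0 .15 -1
```

```text
t: 0.95
tool_pos: [0.3663, 0.2671, 0.2266]
orientation: [-1.545, 0.334, -0.335]
force: [0.5, -0.3, 1.4]
opening: 0.0375
t 0.95 rail xy mm -63.3 290.3 tip z 218.6 open 37.5 F [ 0.54 -0.28  1.38]
tool axes(cols)
 [[ 9.104e-01  2.000e-04  4.137e-01]
 [-4.137e-01  0.000e+00  9.104e-01]
 [ 2.000e-04 -1.000e+00  1.000e-04]]
shift tool mm [ 218.5   68.6 -204.1] turn [-3.0000e-04  2.0798e+00 -0.0000e+00] shift in goal axes [ 71.7  68.6 290.3]
```

```bash
python3 -m inch '[[[36.5,0,-34,0,0,0],[36.5,0,-34,0,0,0],[36.5,0,-34,0,0,0],[36.5,0,-34,0,0,0],[36.5,0,-34,0,0,0],[36,0,-34,0,0,0]]]'; python3 -m inch '[[[0,0,0,0,0.18,0],[0,0,0,0,0.18,0],[0,0,0,0,0.18,0],[0,0,0,0,0.18,0],[0,0,0,0,0.18,0],[0,0,0,0,0.18,0]]]';python3 -m inch '[[[0,0,0,0,0.18,0],[0,0,0,0,0.18,0],[0,0,0,0,0.18,0],[0,0,0,0,0.18,0],[0,0,0,0,0.18,0],[0,0,0,0,0.10,0],[0,0,0,0,0,0]]]'; python3 plan.py -.135 0 .07 -1
```

```text
t: 1.7
tool_pos: [0.4808, -0.0092, 0.2266]
orientation: [-1.545, 0.335, -0.335]
force: [0.5, 0.6, -0.5]
opening: 0.0005
t: 2.45
tool_pos: [0.4803, -0.0075, 0.2265]
orientation: [-1.236, 1.167, -1.166]
force: [0.4, -0.1, 0.4]
opening: 0.0007
t: 3.32
tool_pos: [0.4803, -0.0076, 0.2265]
orientation: [-0.611, 1.857, -1.857]
force: [0.4, 0.5, -0.5]
opening: 0.0004
t 3.325 rail xy mm -134.5 1.6 tip z 218.5 open 0.4 F [ 0.38  0.48 -0.53]
tool axes(cols)
 [[-8.048e-01 -3.000e-04  5.936e-01]
 [-5.936e-01  0.000e+00 -8.048e-01]
 [ 2.000e-04 -1.000e+00 -2.000e-04]]
shift tool mm [  0.5 148.5   1.6] turn [0.0002 0.0002 0.0002] shift in goal axes [  0.5 148.5   1.6]
```

```bash
python3 -m inch '[[[0,37,0.8,0,0,0],[0,37,0.8,0,0,0],[0,37,0,0,0,0],[0,37,0,0,0,0],[0,0,0,0,0,0]]]'; python3 - <<'E'
from h import *
for n,(x,y) in (("top",(220,140)),("scene",(280,130))):
    a=optics.read_camera(n)["image"][y:y+120,x:x+150]; cv2.imwrite(f"pics/{n}1z.png",cv2.resize(a,None,fx=5,fy=5,interpolation=cv2.INTER_CUBIC))
E
python3 plan.py -.135 0 .022 -1
```

```text
t: 3.95
tool_pos: [0.4785, -0.0085, 0.0756]
orientation: [-0.619, 1.861, -1.855]
force: [0.0, -1.1, -0.5]
opening: 0.0006
t 4.05 rail xy mm -134.2 -0.3 tip z 71.5 open 0.5 F [-0.05 -0.95 -0.39]
tool axes(cols)
 [[-8.044e-01  1.000e-04  5.941e-01]
 [-5.941e-01 -0.000e+00 -8.044e-01]
 [-1.000e-04 -1.000e+00  1.000e-04]]
shift tool mm [ 0.8 49.5 -0.3] turn [-0.0001  0.0008 -0.0001] shift in goal axes [ 0.8 49.5 -0.3]
```

View pics/scene1z.png

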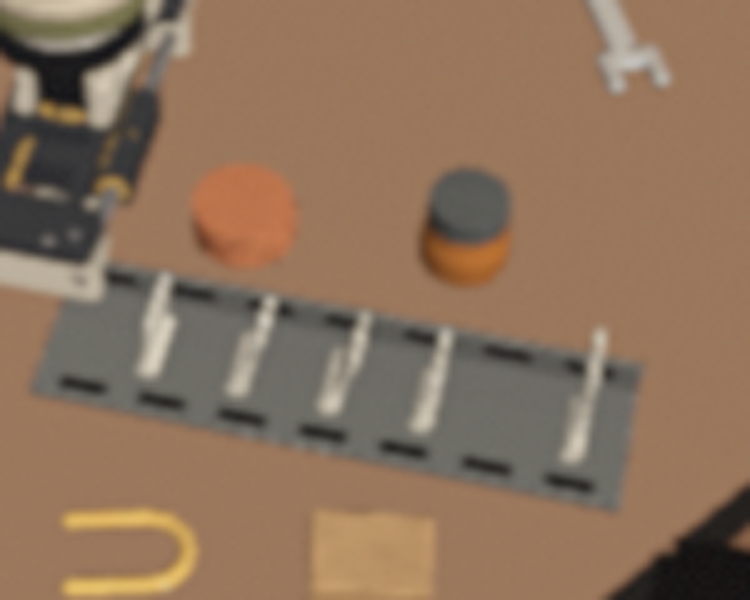

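View pics/top1z.png

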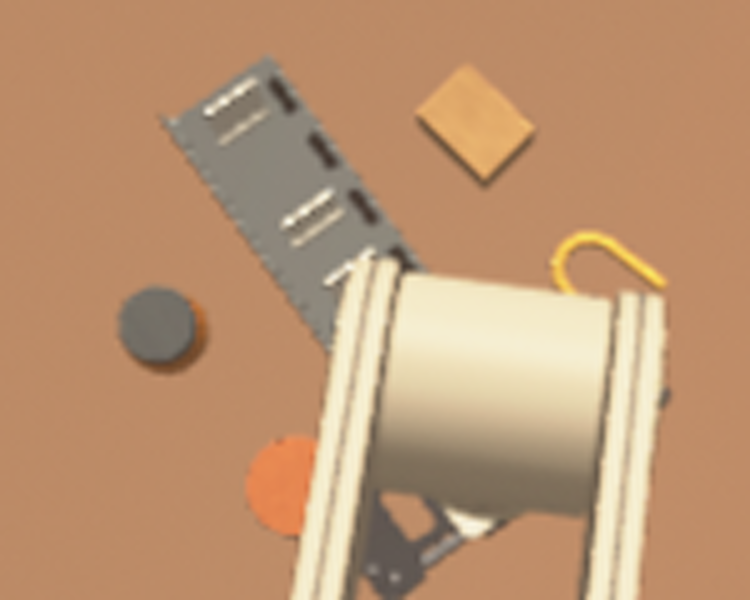

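Scene view: the gripper body hides the fingertips, which should be near zoom (60,330). The tags and the bystanders haven't moved. I'll descend onto the clear end of the rail, watching the force.

```bash
python3 -m inch '[[[0,15,0,0,0,0],[0,15,0,0,0,0],[0,10,0,0,0,0],[0,5,0,0,0,0],[0,3.5,0,0,0,0],[0,0,0,0,0,0]]]'; python3 plan.py -.135 0 .022 -1;python3 - <<'E'
from h import *
from plan import O,c,s
d=optics.read_camera("scene"); a=d["image"][130:250,280:430]; cv2.imwrite("pics/scene2z.png",cv2.resize(a,None,fx=5,fy=5,interpolation=cv2.INTER_CUBIC))
u=proj(d,[O[0]-.135*c,O[1]-.135*s,.022]); print((u[0]-280+.4)*5,(u[1]-130+.4)*5)
E
```

```text
t: 4.8
tool_pos: [0.4814, -0.0088, 0.03]
orientation: [-0.61, 1.858, -1.857]
force: [0.3, -0.4, -0.8]
opening: 0.0004
t 4.8 rail xy mm -134.4 -0.1 tip z 22.0 open 0.4 F [ 0.34 -0.42 -0.78]
tool axes(cols)
 [[-8.052e-01 -2.000e-04  5.930e-01]
 [-5.930e-01  1.000e-04 -8.052e-01]
 [ 1.000e-04 -1.000e+00 -2.000e-04]]
shift tool mm [ 0.6  0.  -0.1] turn [ 0.0002 -0.0005  0.0001] shift in goal axes [ 0.6  0.  -0.1]
86.08897793179875 322.0725926287072
```

View pics/scene2z.png

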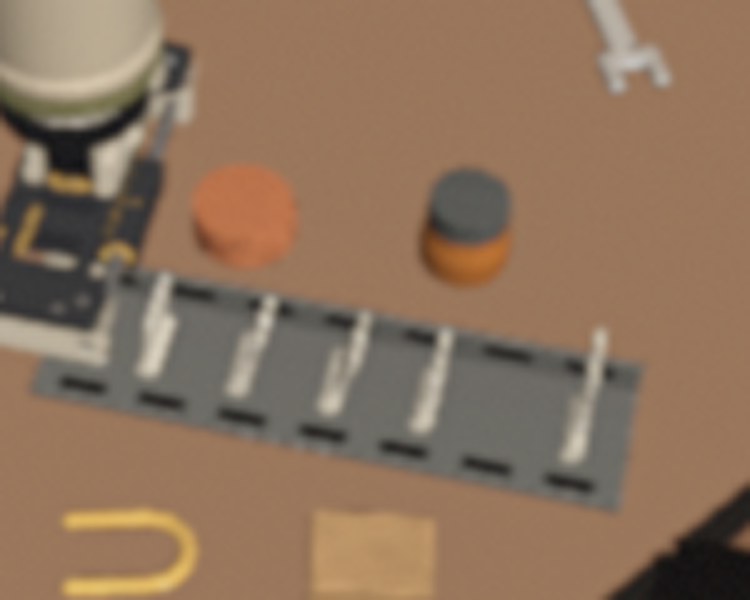

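The fingertips are on the clear end of the rail at height 22 mm with no contact force. Starting the sweep.

```bash
python3 -m inch '[[[-5,0,0,0,0,0],[-6,0,0,0,0,0],[-6,0,0,0,0,0],[-6,0,0,0,0,0],[-6,0,0,0,0,0],[-6,0,0,0,0,0],[-6,0,0,0,0,0],[-6,0,0,0,0,0]]]'; python3 -m inch '[[[-5,0,0,0,0,0],[-5,0,0,0,0,0],[-5,0,0,0,0,0]]]';python3 plan.py .086 0 .022 -1;python3 - <<'E'
from h import *
d=optics.read_camera("scene"); a=d["image"][130:250,280:430]; cv2.imwrite("pics/scene3z.png",cv2.resize(a,None,fx=5,fy=5,interpolation=cv2.INTER_CUBIC))
E
```

```text
t: 5.85
tool_pos: [0.5197, 0.0193, 0.0302]
orientation: [-0.61, 1.857, -1.857]
force: [-0.3, -0.7, 0.5]
opening: 0.0006
t: 6.22
tool_pos: [0.5316, 0.0281, 0.0302]
orientation: [-0.61, 1.857, -1.857]
force: [-0.6, -0.3, 0.7]
opening: 0.0003
t 6.225 rail xy mm -72.0 -0.2 tip z 22.2 open 0.3 F [-0.63 -0.29  0.68]
tool axes(cols)
 [[-8.052e-01  1.000e-04  5.930e-01]
 [-5.930e-01  0.000e+00 -8.052e-01]
 [-1.000e-04 -1.000e+00  0.000e+00]]
shift tool mm [-158.     0.2   -0.2] turn [-0.     -0.0005 -0.0001] shift in goal axes [-158.     0.2   -0.2]
```

View pics/scene3z.png

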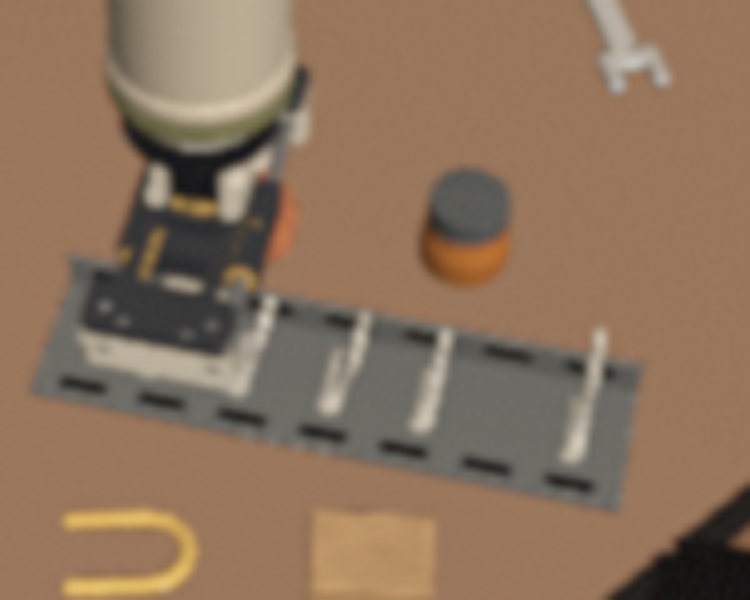

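The rail hasn't moved and contact forces are below 1 N, so I'll continue.

```bash
python3 -m inch '[[[-5,0,0,0,0,0],[-5,0,0,0,0,0],[-5,0,0,0,0,0],[-5,0,0,0,0,0],[-5,0,0,0,0,0],[-5,0,0,0,0,0],[-5,0,0,0,0,0],[-5,0,0,0,0,0]]]';python3 -m inch '[[[-5,0,0,0,0,0],[-5,0,0,0,0,0],[-5,0,0,0,0,0],[-5,0,0,0,0,0],[-5,0,0,0,0,0],[-5,0,0,0,0,0],[-5,0,0,0,0,0],[-5,0,0,0,0,0]]]';python3 plan.py .09 0 .022 -1;python3 - <<'E'
from h import *
d=optics.read_camera("scene"); a=d["image"][130:250,280:430]; cv2.imwrite("pics/scene4z.png",cv2.resize(a,None,fx=5,fy=5,interpolation=cv2.INTER_CUBIC))
E
```

```text
t: 7.28
tool_pos: [0.5639, 0.0519, 0.0302]
orientation: [-0.61, 1.857, -1.857]
force: [0.1, -0.3, 0.3]
opening: 0.0006
t: 8.28
tool_pos: [0.5961, 0.0756, 0.0301]
orientation: [-0.61, 1.857, -1.857]
force: [-0.7, -0.1, 1.4]
opening: 0.0007
t 8.275 rail xy mm 8.0 -0.2 tip z 22.1 open 0.7 F [-0.71 -0.07  1.4 ]
tool axes(cols)
 [[-8.052e-01  1.000e-04  5.930e-01]
 [-5.930e-01  1.000e-04 -8.052e-01]
 [-1.000e-04 -1.000e+00  0.000e+00]]
shift tool mm [-82.    0.2  -0.2] turn [-0.     -0.0006 -0.0001] shift in goal axes [-82.    0.1  -0.2]
```

View pics/scene4z.png

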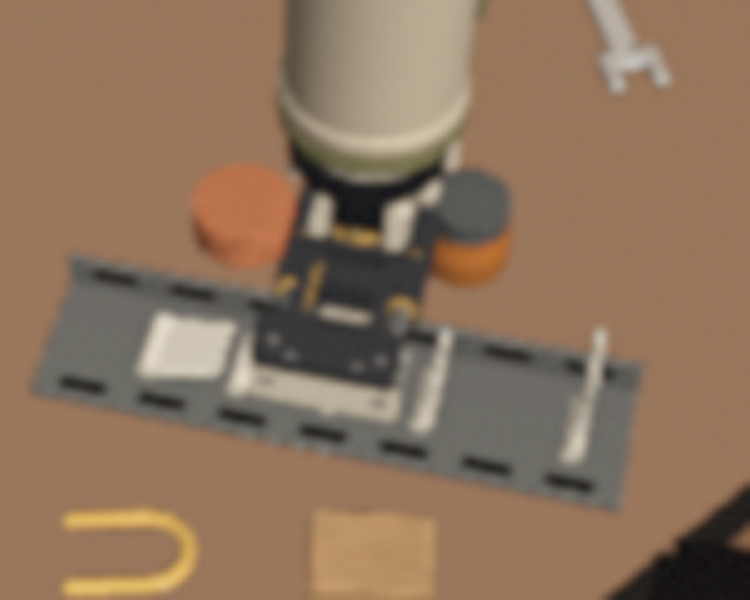

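Tag 0 lies nearly flat at zoom (187,347), the rail hasn't shifted, and the long tag is still standing. I'll carry on to about x = 90.

```bash
python3 -m inch '[[[-5,0,0,0,0,0],[-5,0,0,0,0,0],[-5,0,0,0,0,0],[-5,0,0,0,0,0],[-5,0,0,0,0,0],[-5,0,0,0,0,0],[-5,0,0,0,0,0],[-5,0,0,0,0,0]]]';python3 -m inch '[[[-6,0,0,0,0,0],[-6,0,0,0,0,0],[-6,0,0,0,0,0],[-6,0,0,0,0,0],[-6,0,0,0,0,0],[-5,0,0,0,0,0],[-5,0,0,0,0,0],[0,0,0,0,0,0]]]';python3 plan.py .09 0 .022 -1;python3 - <<'E'
from h import *
d=optics.read_camera("scene"); a=d["image"][130:250,280:430]; cv2.imwrite("pics/scene5z.png",cv2.resize(a,None,fx=5,fy=5,interpolation=cv2.INTER_CUBIC))
E
```

```text
t: 9.32
tool_pos: [0.6278, 0.0991, 0.0298]
orientation: [-0.611, 1.858, -1.858]
force: [-1.5, -1.5, 0.2]
opening: 0.0008
t: 10.32
tool_pos: [0.6604, 0.1231, 0.0301]
orientation: [-0.61, 1.857, -1.857]
force: [0.2, -0.4, 0.3]
opening: 0.0008
t 10.325 rail xy mm 88.0 -0.2 tip z 22.1 open 0.8 F [ 0.25 -0.41  0.26]
tool axes(cols)
 [[-8.051e-01  2.000e-04  5.932e-01]
 [-5.932e-01  1.000e-04 -8.051e-01]
 [-2.000e-04 -1.000e+00  0.000e+00]]
shift tool mm [-2.   0.1 -0.2] turn [-0.     -0.0003 -0.0002] shift in goal axes [-2.   0.1 -0.2]
```

View pics/scene5z.png

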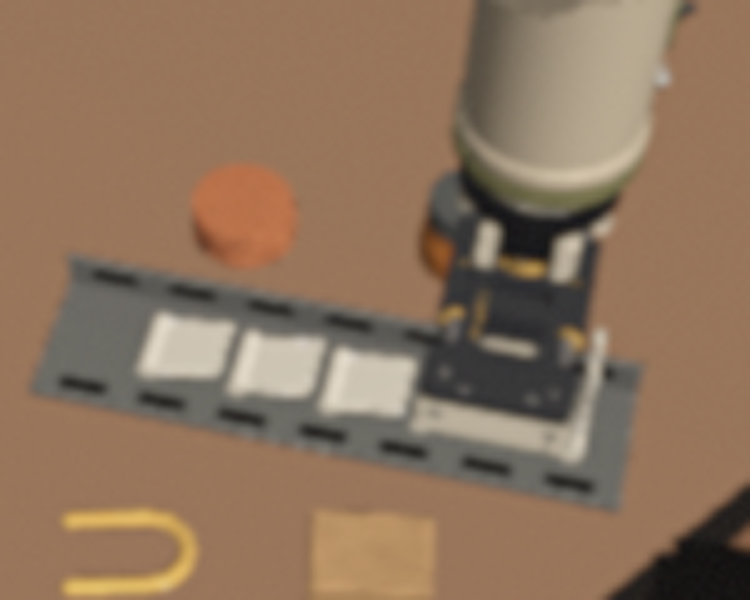

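Tags 0–2 are flat and the long tag is untouched. Two mm more, then straight up.

```bash
python3 -m inch '[[[-3,0,0,0,0,0],[0,-3,0,0,0,0],[0,-8,0,0,0,0],[0,-20,0,0,0,0],[0,-40,0,0,0,0],[0,-40,0,0,0,0],[0,-40,0,0,0,0]]]'; python3 -m inch '[[[40,0,0,0,0,0],[50,0,0,0,0,0],[50,0,0,0,0,0],[50,0,0,0,0,0],[50,0,0,0,0,0],[0,0,0,0,0,0]]]'; python3 - <<'E'
from h import *
for n,(x,y) in (("top",(220,140)),("scene",(280,130))):
    a=optics.read_camera(n)["image"][y:y+120,x:x+150]; cv2.imwrite(f"pics/{n}6z.png",cv2.resize(a,None,fx=5,fy=5,interpolation=cv2.INTER_CUBIC))
E
```

```text
t: 11.25
tool_pos: [0.6629, 0.1246, 0.1845]
orientation: [-0.608, 1.856, -1.857]
force: [1.3, -0.4, -0.1]
opening: 0.0005
t: 12.0
tool_pos: [0.4676, -0.0192, 0.1824]
orientation: [-0.607, 1.857, -1.86]
force: [0.6, 0.2, -0.3]
opening: 0.0005
```

View pics/scene6z.png

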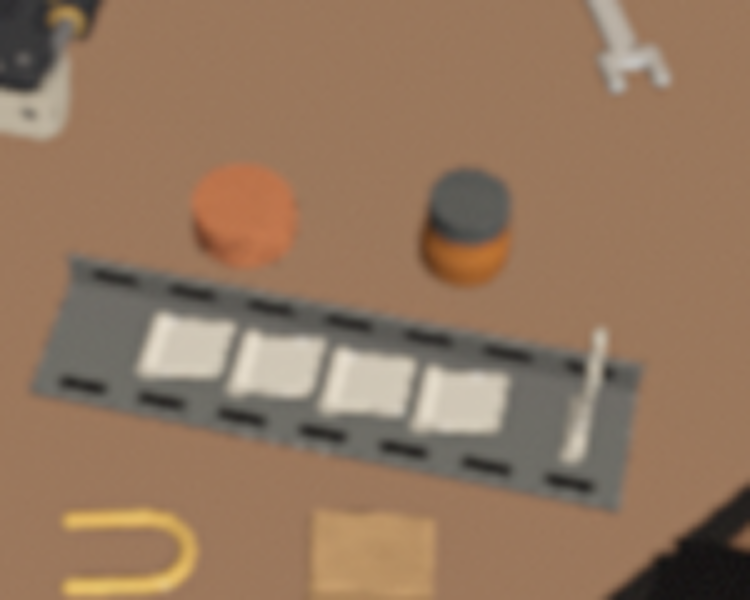

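View pics/top6z.png

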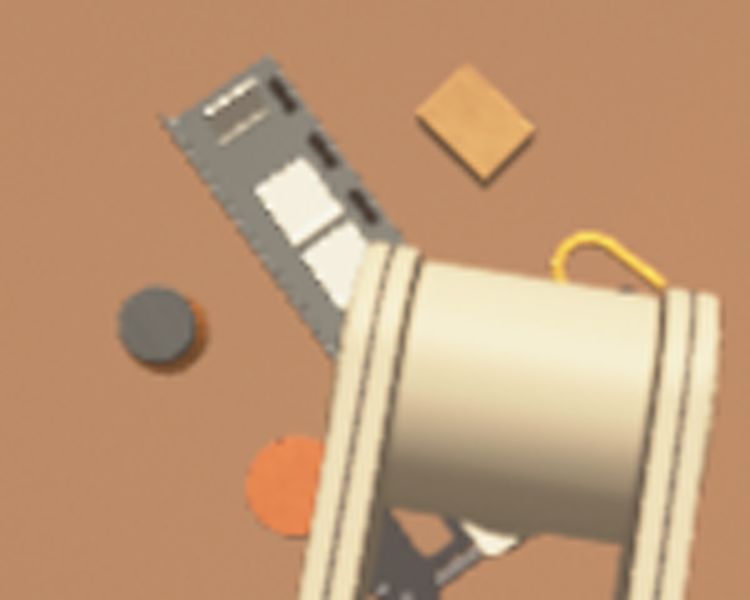

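All four short tags lie flat (scene zoom x 187, 277, 369, 461). The long tag still stands at zoom (588,395), and the rail and bystanders are where they started. The tool is about 175 mm up, clear of everything, so I'm handing in.

```bash
python3 -m inch '[[[0,0,0,0,0,0],[0,0,0,0,0,0]]]'; python3 -c "
from plant import robot
print(robot.close_job())"
```

```text
t: 12.35
tool_pos: [0.4701, -0.0172, 0.1814]
orientation: [-0.611, 1.857, -1.857]
force: [-0.4, 0.6, 0.8]
opening: 0.0007
the job is handed in; nothing more can be done
None
```

I folded all four short tags nearly flat, in order from the one farthest from the long tag. I used closed fingertips 22 mm above the table and left the long tag standing. I handed the job in at about 12.4 s of the 38 s allowed.

- **Tags:** the last scene view shows the four short tags down and the long tag upright. I judged the fold by eye and did not measure the angles.
- **Forces:** the force readings at the end of each move stayed at or below about 2 N during the sweep. I did not record forces between those readings.
- **Rail and surroundings:** neither the rail nor the bystanders near it had shifted in the last pictures. In the final top view the arm hid part of the rail, but the scene view showed all of it.
- **Finish:** the arm ended with the fingertips about 175 mm up, clear of everything.
- **Disagreement:** the two cameras differed by up to about 5 mm on the rail's position (about 8 mm on the discs), so I used a rail position between them. None of the checks failed.

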